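# Send the spoiled lime into the food-waste caddy

### The arm

A 6-joint arm with a two-finger parallel gripper is mounted at the origin on the work surface. World frame = base frame: x ahead of the robot, y to its left, z up, the work surface at z = 0. Lengths are in m, angles in degrees, forces in N, time in s.
With the tool pointing down it reaches from about 0.25 to 0.725 m from the base axis. Payload 9.7 kg.
Tool frame: the origin (TCP) lies at the very end of the fingers, on their centre line; the grasp point (between the pads) lies 19 mm behind it; y points along the fingers, x is the direction in which the jaws open and shut, and the axes are right-handed (so a half turn about y gives the same grasp; the last joint's range is limited). The gripper opens to 85 mm and grips with 20 to 120 N. Pads are 22 mm wide; open, the fingers measure 114 mm over their backs; the gripper's body (76 mm by 85 mm) begins 54 mm behind the grasp point. The pads swing forward as they close: fully open they stand 13 mm farther back than shut.
Start: joints at [-76.031, 4.979, 10.078, 95.1, 0, 90], TCP at [0.133, -0.534, 0.198] pointing down, gripper open.
Joint ranges: [-179.16, 179.16], [-48.56, 103.87], [-65.8, 70.77], [-126.05, 130.52], [-82.76, 87.17], [-180, 180]. Speed limits (degrees/s): [127.2, 127.2, 147.25, 180, 180, 180].

### API

Orientations are given as [roll, pitch, yaw] about the fixed x, y, z axes, in that order (R = Rz(yaw) Ry(pitch) Rx(roll)).
In Python, from workcell import bot gives the robot as it stands.
- The arm moves only by the shell command python3 -m jog 'ROWS' [FORCE]. ROWS is JSON, a list of rows, each a list of 7 numbers: the closure, from 0 (fully open) to 1 (shut), then the shift along the world's x, y, z in units of 25 mm (1.0 is 25 mm), then the turn, a rotation vector about the world's x, y, z in units of 5 degrees (1.0 is 5 degrees). A call has 1 to 5 rows; each row is the pose to reach, as a shift and turn from the pose commanded when the call began; what a row does not reach only later rows make up. A row lasts 1/10 s, in which the tool goes at most 50 mm and 8.59 degrees, less where a joint would pass 70% of its speed; a pose out of reach is approached as far as the arm can. A call with a gripper value outside its range is refused whole. The fingers move at their own pace and stop on an object; FORCE is the grip in N (left out, the last holds). Time passes only in rows, so rows that repeat a pose let the fingers close. It gives the time, the measured TCP pose, the force and the opening at its end, in the units of the state.
- bot.get_obs(): the state, without advancing time (a new reading comes with each control period).
- bot.camera(name): name is "side" or "top" or "wrist"; returns (picture, depth): 480x640x3 uint8, red, green, blue; 480x640 float32, m along the optical axis (not along the pixel's ray), 0 where there is no reading.
- bot.camera_model(name): a dict with "fx", "fy", "cx", "cy" (pixels), "k1" (the pictures are not rectified: a ray, as slopes to the right and down, at radius r is drawn at 1 + k1 r^2 times it, then the intrinsics apply), "rvec" (rotation vector, rad) and "tvec" (3), from world to camera coordinates, as OpenCV has them; the wrist camera has in their place "tool_from_camera" (4x4, takes a point from camera to tool coordinates, whose origin is the TCP and whose axes are the tool frame's). Camera axes: x right, y down, z forward; pixel columns grow to the right and rows downward; lengths in m; the calibration is good to about 2 mm. A picture is of the moment at which its call begins: read the wrist's pose just before it. camera_model takes no time and is no camera call.
- bot.job_done(): hands the job in, once; it reports no verdict.
Trained networks look in the newest picture that a camera, given by its name, has taken for a name from the list of things; names that differ only in an ending like _2 or _b are one class to them, and where a whole thing is asked for, a point or a joint stands for the part that bears it (a point fixed in the world has none). Each returns a list of dicts, best first, with "conf" (0 to 1); they miss things now and then, are a little off and sometimes report something else, mostly with a low value. They report only what shows in the picture. A call takes as long as a camera call. They do not tell look-alikes from the thing itself.
- bot.regions_of(camera, label): "pixels" (480x640 bool, what is visible of it) and "point" ([row, column] in pixels, amid what is visible of it).
The state is a dict: "time": time; "q": joint angles; "qd": joint speeds; "joint_efforts": joint torques, N m; "ee_pos": TCP position; "tcp_rot": TCP orientation; "wrist_force": force on the tool from outside, world axes, zero at the start; "torque": the same for the moment, N m; "opening": finger opening in m.
Only numpy, scipy, OpenCV 4.12 (cv2) and the standard library are available. Lean on these libraries where they do the work, as an engineer would, in place of code of your own. Each camera call takes 0.05 s, during which the arm holds its last target. There are 200 camera calls.

### The job

Press the caddy's pedal all the way down so that its lid lifts, and keep it down until the lime waiting on the side chute has rolled into the bin. Then let the pedal up slowly so that the lid eases shut and never drops or slams, and take the hand away. Only press the pedal: do not touch the lid or the lime, pick nothing up, and leave the other things on the table where they stand.

Things in the scene. Friction and masses are not known exactly. Their poses are not given: they have to be found in the camera images.
- caddy: White waste caddy, fixed: open bin 170 mm deep (its x), 210 mm wide (its y), walls 5 mm, rim 170 mm above the table. Origin at the centre of its underside; z up, -x is its front, with the pedal. On its +y side a steel chute (58 mm wide inside, 125 mm long) slopes down at 0.2 rad to the rim, floor 165 to 190 mm up. The shut lid blocks the chute's low end and holds the lime back.
- pad (a point): Middle of the upper face of the pedal's black ribbed pad, 191 mm in front of the caddy's origin; moves with the pedal. The pad is 50 mm along the caddy's x, 70 mm along its y. At rest it slopes 0.2 rad up towards the front, its middle 98 mm above the table; fully pressed it slopes 0.25 rad down, its middle 55 mm above the table.
- pedal (a joint): Pedal angle, 0 at rest (up) to 0.45 rad fully down at a hard stop. Its axle runs along the caddy's y, 100 mm in front of the caddy's origin, 70 mm above the table, 91 mm behind the pad's middle. Pressing the pad takes 4 to 11 N from the lid's weight alone; light hinge damping, no friction: it springs up and the lid slams if let go.
- lid (a joint): Lid angle, 0 shut to 1.0 rad fully open, rigidly linked to the pedal: lid angle = 2.22 x pedal angle at all times. The lime rolls in once the lid is more than about half open.
- lid_front (a point): Middle of the front upper edge of the white lid, 208 mm above the table when shut; moves with the lid. The lid is 185 mm deep, 220 mm wide, 36 mm high, with a green square on top, hinged along the rim at the caddy's back (hinge axis 90 mm behind the caddy's origin, 172 mm up); its front rises. Not to be touched.
- lime_center (a point): Centre of the green lime, a loose ball 44 mm across, 50 g. It waits on the chute, leaning on the lid's side, centre 194 mm above the table; once in the bin its centre is about 42 mm above the table. Not to be touched.
- mug: Blue mug, 80 mm across, 95 mm tall, handle on its +y side, on the table to the chute side of the pedal. Origin at the underside's centre. Leave alone.
- tumbler: Clear glass, 66 mm across, 100 mm tall, standing under the chute. Origin at the underside's centre. Leave alone.
- mill: Dark wooden pepper mill, 52 mm across, 152 mm tall, on the other side of the pedal. Origin at the underside's centre. Leave alone.
- orchid: Orchid in a white pot, pot 116 mm across and 105 mm tall, stem to 360 mm, off to the robot's left. Origin at the underside's centre. Leave alone.
- jar: Green glass sweet jar with lid, 110 mm across, 170 mm tall, off to the robot's right. Origin at the underside's centre. Leave alone.
- bowl: Wooden fruit bowl with a lemon in it, 130 mm across, 50 mm tall, off to the robot's right. Origin at the underside's centre. Leave alone.
Mind the look-alikes: they are no part of the job. What is shaped like the part that bears lime_center but black or blue is not meant.

How it is judged:
By the outcome, as a careful person would: the job done as asked, in the order asked, and still so for the second after the job is handed in, with the robot touching nothing.
It also fails if it takes over 42 s, if anything falls off the work surface, if the arm or the gripper's body presses on something with over 40 N, if the wrist force passes 120 N, or if a joint passes its speed limit or range.

## Working session

There is one attempt and no reset: what is moved stays moved. The work goes in short steps, Python scripts to look and compute and a shell command to move; the robot and the scene stay as the last step left them, time stands still between calls to the robot, and variables do not carry over. Pictures are saved under pics/ and viewed, about 8 in all and at most 12, crops included, and the job is handed in when it is done.

```bash
mkdir -p pics; ls
cat > h.py <<'E'
import numpy as np, cv2
from workcell import bot
def world(cam, depth, px):  # px: Nx2 (row,col) -> world points
    m=bot.camera_model(cam); px=np.atleast_2d(px)
    d=np.array([(c-m['cx'])/m['fx'] for r,c in px]); e=np.array([(r-m['cy'])/m['fy'] for r,c in px])
    u,v=d.copy(),e.copy()
    for _ in range(20):
        k=1+m['k1']*(u*u+v*v); u,v=d/k,e/k
    z=depth[px[:,0].astype(int),px[:,1].astype(int)]
    P=np.c_[u*z,v*z,z]
    R=cv2.Rodrigues(np.array(m['rvec'],float))[0]
    W=(P-np.array(m['tvec']).ravel())@R
    return W[z>0]
E
python3 - <<'E'
from h import *
for n in ("top","side"):
    im,d=bot.camera(n); cv2.imwrite(f"pics/{n}1.png",im[:,:,::-1]); np.save(f"{n}.npy",d)
    for l in ("caddy","pad","pedal","lid","lid_front","lime_center","mug","tumbler","mill","orchid","jar","bowl"):
        for r in bot.regions_of(n,l)[:3]:
            px=np.argwhere(r['pixels']); W=world(n,d,px)
            if len(W): print(n,l,round(r['conf'],2),np.round(r['point']),len(px),"med",np.median(W,0).round(3),"lo",np.percentile(W,3,0).round(3),"hi",np.percentile(W,97,0).round(3))
o=bot.get_obs(); print(o['time'],o['ee_pos'],o['tcp_rot'],o['wrist_force'],o['opening'])
E
```

```text
pics
top caddy 0.6 [227. 300.] 6067 med [0.659 0.074 0.207] lo [ 0.487 -0.051  0.076] hi [0.76  0.247 0.214]
top pad 0.57 [285. 291.] 446 med [0.493 0.102 0.095] lo [0.461 0.079 0.075] hi [0.56  0.141 0.105]
top pedal 0.79 [286. 292.] 477 med [0.492 0.103 0.095] lo [ 0.46   0.079 -0.   ] hi [0.557 0.142 0.105]
top pedal 0.34 [280. 477.] 941 med [ 0.507 -0.472  0.117] lo [ 0.466 -0.524  0.058] hi [ 0.553 -0.439  0.162]
top lid 0.74 [220. 308.] 4738 med [0.66  0.051 0.208] lo [ 0.565 -0.056  0.183] hi [0.762 0.161 0.214]
top lid 0.57 [283. 292.] 526 med [0.494 0.102 0.094] lo [ 0.46   0.077 -0.001] hi [0.564 0.142 0.105]
top lid 0.38 [226. 301.] 6282 med [0.659 0.075 0.206] lo [ 0.487 -0.053  0.05 ] hi [0.763 0.246 0.214]
top lid_front 0.97 [225. 309.] 4687 med [0.661 0.05  0.208] lo [ 0.564 -0.059  0.193] hi [0.76  0.158 0.214]
top lid_front 0.74 [224. 457.] 975 med [ 0.691 -0.421  0.026] lo [ 0.628 -0.47   0.004] hi [ 0.743 -0.356  0.053]
top lid_front 0.29 [269. 243.] 635 med [0.547 0.273 0.022] lo [ 0.51   0.225 -0.002] hi [0.584 0.32  0.097]
top lime_center 0.56 [237. 214.] 118 me
[... 1863 characters left out ...]
.587 0.33  0.096]
side tumbler 0.66 [246. 241.] 712 med [0.688 0.237 0.066] lo [0.676 0.209 0.006] hi [0.738 0.263 0.102]
side orchid 0.66 [279. 132.] 3370 med [0.54  0.485 0.138] lo [0.503 0.443 0.014] hi [0.613 0.553 0.351]
side jar 0.75 [293. 525.] 1725 med [ 0.488 -0.468  0.107] lo [ 0.461 -0.522  0.028] hi [ 0.536 -0.438  0.156]
side bowl 0.69 [237. 482.] 1157 med [ 0.701 -0.42   0.033] lo [ 0.625 -0.469  0.005] hi [ 0.744 -0.355  0.053]
side bowl 0.4 [234. 296.] 9377 med [0.624 0.087 0.207] lo [ 0.494 -0.057  0.049] hi [0.746 0.249 0.213]
1.3 [ 0.13277749 -0.53371872  0.19779038] [-9.00000766e+01 -2.86512624e-04 -7.60306038e+01] [-0.49121508 -0.32841759 -0.3513567 ] 0.08558431463542118
```

View pics/side1.png

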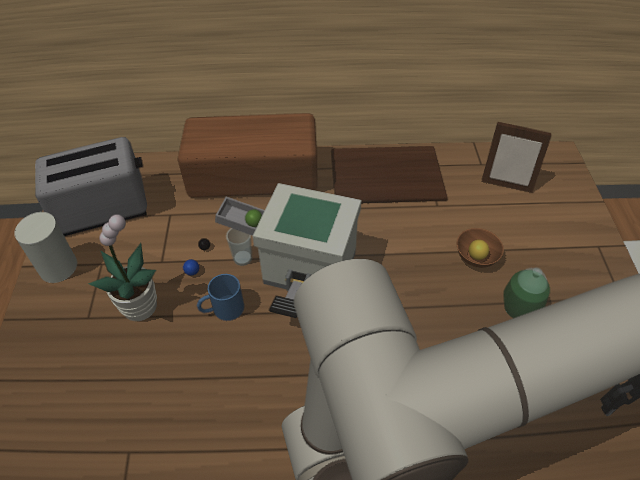

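Run:
```python
from h import *
# offline: pad pose & lid yaw via saved depth (region via one call)
d=np.load("side.npy"); bot.camera("side")
for l in ("pad","lid"):
    r=bot.regions_of("side",l)[0]; W=world("side",d,np.argwhere(r['pixels']))
    s=W[(W[:,2]>.2)] if l=="lid" else W[(W[:,2]>.085)&(W[:,2]<.115)]
    print(l,len(s),s.mean(0).round(4),cv2.minAreaRect(s[:,:2].astype(np.float32)*1000))
    A=np.c_[s[:,:2],np.ones(len(s))]; print(np.linalg.lstsq(A,s[:,2],rcond=None)[0])
```

```text
pad 420 [0.4858 0.1182 0.0981] ((495.3380126953125, 120.69446563720703), (88.417236328125, 58.19152069091797), 2.0544681549072266)
[-0.197605    0.08281693  0.18434591]
lid 5361 [0.6572 0.0533 0.2093] ((489.22265625, 84.52083587646484), (243.54200744628906, 569.6963500976562), 79.9283676147461)
[-4.25157528e-02  8.59797386e-05  2.37216413e-01]
```

View pics/top1.png

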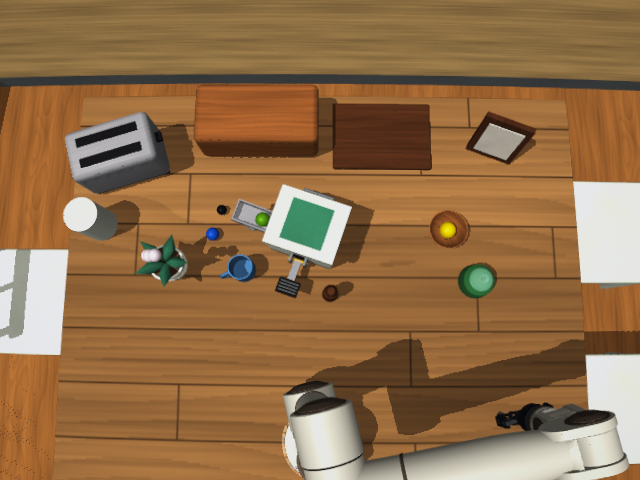

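Run:
```python
from h import *
im,d=bot.camera("top")
r=bot.regions_of("top","lid_front")[0]; m=r['pixels'].astype(np.uint8)
m=cv2.morphologyEx(m,cv2.MORPH_OPEN,np.ones((7,7),np.uint8))
W=world("top",d,np.argwhere(m)); s=W[(W[:,2]>.198)&(W[:,2]<.22)]
print(len(s),s.mean(0).round(4)); q=cv2.minAreaRect(s[:,:2].astype(np.float32)*1000); print(q,cv2.boxPoints(q).round())
# green square by colour
hsv=cv2.cvtColor(im,cv2.COLOR_RGB2HSV); g=((hsv[...,0]>60)&(hsv[...,0]<90)&(hsv[...,1]>80)).astype(np.uint8)*r['pixels'].astype(np.uint8)
G=world("top",d,np.argwhere(g)); G=G[G[:,2]>.19]; print("green",len(G),np.median(G,0),cv2.minAreaRect(G[:,:2].astype(np.float32)*1000))
r=bot.regions_of("top","pedal")[0]; W=world("top",d,np.argwhere(r['pixels'])); 
V=im[np.where(r['pixels'])]; 
s=W[(W[:,2]>.08)&(W[:,2]<.115)]; print("pad",len(s),s.mean(0),cv2.minAreaRect(s[:,:2].astype(np.float32)*1000))
r=bot.regions_of("top","mill")[0]; W=world("top",d,np.argwhere(r['pixels'])); s=W[W[:,2]>.14]; print("mill",s.mean(0),s.min(0),s.max(0))
c=im[175:310,210:360]; cv2.imwrite("pics/crop.png",cv2.resize(c[:,:,::-1],None,fx=5,fy=4.4,interpolation=2))
```

```text
4478 [0.6629 0.0506 0.208 ]
((664.6934204101562, 50.978477478027344), (220.39443969726562, 186.59689331054688), 71.41768646240234) [[541. -24.]
 [718. -83.]
 [788. 126.]
 [611. 185.]]
green 1775 [0.66560181 0.05106514 0.20841577] ((666.5888061523438, 51.77189636230469), (127.50643157958984, 127.0159912109375), 71.24556732177734)Traceback (most recent call last):
  File "<stdin>", line 10, in <module>
IndexError: list index out of range
```

The lid fits as 220 x 187 mm, matching the given size. The caddy yaw is -18.6° with its origin at about (0.668, 0.051), which puts the pad middle at about (0.487, 0.111). I'll go above the pad with the fingers shut.

```bash
python3 -m jog '[[1,0.7,1.3,0.4,0,0,0.6],[1,1.4,2.6,0.8,0,0,1.2],[1,2.1,3.9,1.2,0,0,1.8],[1,2.8,5.2,1.6,0,0,2.4],[1,3.5,6.5,1.6,0,0,3]]' 30
python3 -m jog '[[1,0.7,1.3,0,0,0,0.6],[1,1.4,2.6,0,0,0,1.2],[1,2.1,3.9,0,0,0,1.8],[1,2.8,5.2,0,0,0,2.4],[1,3.5,6.5,0,0,0,3]]'
python3 -m jog '[[1,0.7,1.3,0,0,0,0.6],[1,1.4,2.6,0,0,0,1.2],[1,2.1,3.9,0,0,0,1.8],[1,2.8,5.2,0,0,0,2.4],[1,3.5,6.5,0,0,0,3]]'
```

```text
time: 2.1
ee_pos: [0.2209, -0.3703, 0.2392]
tcp_rot: [-90.0, -0.1, -60.9]
wrist_force: [0.3, 0.2, -0.2]
opening: 0.0119
time: 2.6
ee_pos: [0.3081, -0.2074, 0.238]
tcp_rot: [-90.0, -0.0, -45.9]
wrist_force: [-0.5, -0.2, 0.2]
opening: -0.0005
time: 3.1
ee_pos: [0.3957, -0.0447, 0.238]
tcp_rot: [-90.0, -0.0, -30.9]
wrist_force: [0.3, 0.2, 1.0]
opening: -0.0002
```

```bash
python3 -m jog '[[1,0.8,1.3,0,0,0,0.6],[1,1.6,2.6,0,0,0,1.2],[1,2.4,3.9,0,0,0,1.8],[1,3.1,5.2,0,0,0,2.4],[1,3.65,6.2,0,0,0,2.4]]'
python3 -m jog '[[1,0,0,-0.8,0,0,0],[1,0,0,-1.6,0,0,0],[1,0,0,-1.6,0,0,0],[1,0,0,-1.6,0,0,0]]'
python3 - <<'E'
from h import *
o=bot.get_obs(); print(o['time'],o['ee_pos'],o['q'],o['wrist_force'])
im,d=bot.camera("side"); im2,d2=bot.camera("wrist")
cv2.imwrite("pics/s2.png",np.hstack([cv2.resize(im[150:390,160:480],(400,300)),cv2.resize(im2,(400,300))])[:,:,::-1])
from scipy.spatial.transform import Rotation as Ro
m=bot.camera_model("wrist"); T=np.array(m['tool_from_camera']); R=Ro.from_euler('xyz',o['tcp_rot'],degrees=True).as_matrix()
for r in bot.regions_of("wrist","pad")[:2]:
    px=np.argwhere(r['pixels']); v,u=((px-[m['cy'],m['cx']])/[m['fy'],m['fx']]).T; z=d2[px[:,0],px[:,1]]
    P=np.c_[u*z,v*z,z]@T[:3,:3].T+T[:3,3]; W=(P@R.T+o['ee_pos'])[z>0]; W=W[(W[:,2]>.08)&(W[:,2]<.115)]
    if len(W): print(r['conf'],len(W),W.mean(0),cv2.minAreaRect(W[:,:2].astype(np.float32)*1000))
E
```

```text
time: 3.6
ee_pos: [0.4872, 0.1107, 0.2376]
tcp_rot: [-90.0, 0.0, -18.9]
wrist_force: [-0.3, -0.4, -0.6]
opening: -0.0
time: 4.0
ee_pos: [0.4863, 0.1087, 0.1982]
tcp_rot: [-90.0, 0.0, -19.0]
wrist_force: [-0.5, -0.6, 0.8]
opening: 0.0002
4.0 [0.4863208  0.10867154 0.19818979] [ 1.25952436e+01 -2.08017957e+00  2.91843659e+00  9.50132340e+01
  1.46652751e-03  1.21633432e+02] [-0.54209478 -0.63592867  0.79807744]
0.76 6178 [0.49324614 0.11072319 0.09523389] ((505.5788269042969, 104.68123626708984), (69.93359375, 93.09847259521484), 71.5364990234375)
```

View pics/s2.png

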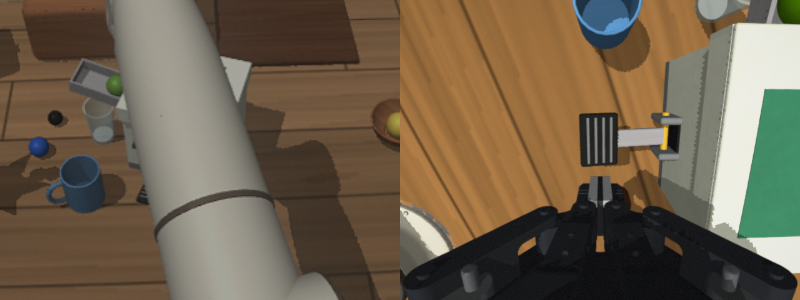

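The wrist image shows the pad at about (598, 140) just beside the shut fingers, its arm running to the caddy on the right. The mug is clear at the top. The fingers are over the pad middle to within a few mm, so I'll descend to just above it.

```bash
python3 -m jog '[[1,-0.1,0.1,-0.8,0,0,0],[1,-0.1,0.1,-1.6,0,0,0],[1,-0.1,0.1,-2.4,0,0,0],[1,-0.1,0.1,-3.1,0,0,0],[1,-0.1,0.1,-3.5,0,0,0]]'
python3 -m jog '[[1,0,0,-0.08,0,0,0],[1,0,0,-0.16,0,0,0],[1,0,0,-0.24,0,0,0],[1,0,0,-0.32,0,0,0],[1,0,0,-0.4,0,0,0]]'
python3 -m jog '[[1,0,0,-0.08,0,0,0],[1,0,0,-0.16,0,0,0],[1,0,0,-0.24,0,0,0],[1,0,0,-0.32,0,0,0],[1,0,0,-0.4,0,0,0]]'
```

```text
time: 4.65
ee_pos: [0.4839, 0.1111, 0.1098]
tcp_rot: [-90.0, 0.0, -19.1]
wrist_force: [-0.1, 0.1, 0.1]
opening: -0.0001
time: 5.15
ee_pos: [0.4843, 0.1113, 0.1006]
tcp_rot: [-90.0, -0.0, -19.0]
wrist_force: [0.2, 0.1, -0.1]
opening: -0.0001
time: 5.65
ee_pos: [0.484, 0.1113, 0.0901]
tcp_rot: [-90.0, 0.0, -19.0]
wrist_force: [-0.2, -0.7, 0.1]
opening: -0.0001
```

No contact force at z = 0.090, although I expected touch near 0.099. I'll look before pressing further.

Run:
```python
from h import *
im2,d2=bot.camera("wrist"); im3,d3=bot.camera("top")
cv2.imwrite("pics/s3.png",np.hstack([cv2.resize(im2,(480,360)),cv2.resize(im3[180:320,240:360],(309,360))])[:,:,::-1])
o=bot.get_obs(); print(o['time'],o['ee_pos'],o['wrist_force'])
```

```text
5.75 [0.48389266 0.11122819 0.08996663] [-0.73988343  0.58410989 -0.73120274]
```

View pics/s3.png

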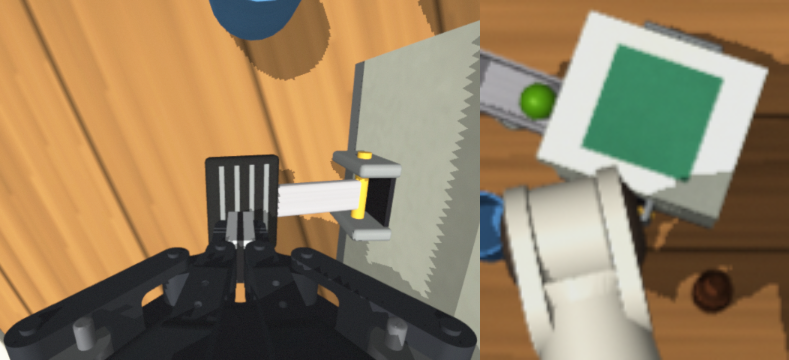

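```bash
python3 - <<'E'
from h import *
im,d=bot.camera("top"); px=np.argwhere(np.ones((480,640),bool)&(d>0)); W=world("top",d,px)
c,s=np.cos(np.radians(-18.6)),np.sin(np.radians(-18.6)); q=(W[:,:2]-[.668,.0505])@np.array([[c,-s],[s,c]])
for lo in (.22,.26,.30,.34,.38,.45):
    k=(W[:,2]>lo)&(W[:,2]<lo+.04)&(abs(q[:,1])<.13)&(q[:,0]<.05)&(q[:,0]>-.35); print(lo,k.sum(),np.round(np.sort(q[k,0])[-4:],3))
E
python3 -m jog '[[1,0,0,-0.06,0,0,0],[1,0,0,-0.12,0,0,0],[1,0,0,-0.18,0,0,0]]'
python3 -m jog '[[1,0,0,-0.06,0,0,0],[1,0,0,-0.12,0,0,0],[1,0,0,-0.18,0,0,0]]'
```

```text
0.22 5 [-0.081 -0.042 -0.029  0.023]
0.26 0 []
0.3 0 []
0.34 0 []
0.38 0 []
0.45 0 []
time: 6.1
ee_pos: [0.484, 0.1113, 0.0856]
tcp_rot: [-90.0, 0.0, -19.0]
wrist_force: [0.6, 0.4, 0.2]
opening: -0.0001
time: 6.4
ee_pos: [0.484, 0.1112, 0.0811]
tcp_rot: [-90.0, 0.0, -19.0]
wrist_force: [-0.6, 0.2, 0.0]
opening: 0.0
```

Run:
```python
from h import *
from scipy.spatial.transform import Rotation as Ro
o=bot.get_obs(); im2,d2=bot.camera("wrist"); print(o['time'],o['ee_pos'],o['wrist_force'],o['joint_efforts'])
m=bot.camera_model("wrist"); T=np.array(m['tool_from_camera']); R=Ro.from_euler('xyz',o['tcp_rot'],degrees=True).as_matrix()
p=np.linalg.inv(T)@[0,0,0,1]; print("tcp px row,col",p[1]/p[2]*m['fy']+m['cy'],p[0]/p[2]*m['fx']+m['cx'])
im3,d3=bot.camera("top")
cv2.imwrite("pics/s4.png",im2[150:400,150:560,::-1])
for v,u in [(230,330),(260,340),(285,300),(285,350),(300,320),(300,310),(330,320),(220,300)]:
    z=d2[v,u]; P=T@[(u-m['cx'])/m['fx']*z,(v-m['cy'])/m['fy']*z,z,1]; print(v,u,(R@P[:3]+o['ee_pos']).round(4))
r=bot.regions_of("top","lid_front")[0]; W=world("top",d3,np.argwhere(r['pixels'])); print("lid z hi",np.percentile(W[:,2],[50,90,98]))
```

```text
6.4 [0.48397276 0.11124763 0.08111595] [-0.55053585  0.17895277  0.02666391] [ 3.07996061e-04 -4.36365652e+01  4.71022153e+01  7.89054693e-02
  1.07719113e-04  3.32364365e-06]
tcp px row,col 272.4630881753998 320.27683823044197
230 330 [0.4972 0.1358 0.0979]
260 340 [0.497  0.1198 0.0965]
285 300 [0.4751 0.1154 0.1004]
285 350 [0.4975 0.1055 0.0956]
300 320 [0.4874 0.1216 0.1379]
300 310 [0.4837 0.1224 0.1369]
330 320 [0.4861 0.1179 0.1527]
220 300 [0.486  0.1454 0.1006]
lid z hi [0.20773977 0.21199838 0.21483387]
```

View pics/s4.png

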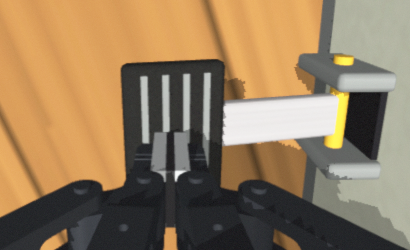

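Run:
```python
from h import *
from scipy.spatial.transform import Rotation as Ro
o=bot.get_obs(); im2,d2=bot.camera("wrist"); np.save("w.npy",d2); cv2.imwrite("w.png",im2)
m=bot.camera_model("wrist"); T=np.array(m['tool_from_camera']); R=Ro.from_euler('xyz',o['tcp_rot'],degrees=True).as_matrix(); print(m)
for u in (312,328):
  for v in range(262,312,4):
    z=d2[v,u]; P=T@[(u-m['cx'])/m['fx']*z,(v-m['cy'])/m['fy']*z,z,1]; print(v,u,z.round(4),P[:3].round(4),(R@P[:3]+o['ee_pos']).round(4))
```

```text
{'fx': 353.2283631509369, 'fy': 353.2283631509369, 'cx': 319.917522752172, 'cy': 239.40098546164742, 'k1': -0.03628875235015388, 'tool_from_camera': array([[ 9.99999905e-01, -4.24965363e-04, -9.45158040e-05,
        -1.66211545e-04],
       [-2.35333096e-05, -2.69552940e-01,  9.62985572e-01,
        -1.76704883e-01],
       [-4.34712526e-04, -9.62985479e-01, -2.69552924e-01,
         6.77775356e-02],
       [ 0.00000000e+00,  0.00000000e+00,  0.00000000e+00,
         1.00000000e+00]])}
262 312 0.1676 [-0.0039 -0.0182  0.0123] [0.4842 0.1241 0.0994]
266 312 0.1664 [-0.0039 -0.0198  0.0109] [0.4838 0.1228 0.101 ]
270 312 0.1674 [-0.0039 -0.0195  0.0087] [0.4831 0.1208 0.1006]
274 312 0.1694 [-0.004  -0.0181  0.0061] [0.4822 0.1184 0.0992]
278 312 0.1701 [-0.004  -0.0179  0.004 ] [0.4815 0.1164 0.0991]
282 312 0.1487 [-0.0035 -0.0384  0.0104] [0.484  0.1223 0.1195]
286 312 0.1452 [-0.0034 -0.0421  0.0102] [0.484  0.122  0.1233]
290 312 0.1408 [-0.0033 -0.0466  0.0104] [0.4842 0.1222 0.1277]
294 312 0.1375 [-0.0033 -0.0501  0.0103] [0.4842 0.122  0.1312]
298 312 0.1334 [-0.0032 -0.0542  
[... 353 characters left out ...]
0 328 0.1689 [ 0.0037 -0.018   0.0082] [0.4901 0.1178 0.0992]
274 328 0.1711 [ 0.0037 -0.0164  0.0055] [0.4893 0.1153 0.0976]
278 328 0.1712 [ 0.0037 -0.0169  0.0036] [0.4887 0.1135 0.0981]
282 328 0.1494 [ 0.0032 -0.0376  0.0101] [0.4903 0.1198 0.1188]
286 328 0.1447 [ 0.0031 -0.0425  0.0104] [0.4903 0.12   0.1236]
290 328 0.141 [ 0.003  -0.0464  0.0103] [0.4902 0.12   0.1276]
294 328 0.1365 [ 0.0029 -0.0509  0.0107] [0.4902 0.1204 0.1321]
298 328 0.1333 [ 0.0029 -0.0543  0.0105] [0.4901 0.1203 0.1354]
302 328 0.1303 [ 0.0028 -0.0575  0.0104] [0.49   0.1202 0.1387]
306 328 0.1276 [ 0.0027 -0.0603  0.0102] [0.4899 0.12   0.1415]
310 328 0.1243 [ 0.0027 -0.0637  0.0103] [0.4898 0.1202 0.1449]
```

The visible fingertips end about 37 mm above the reported TCP, at z about 0.118. The pad reads z about 0.098 in both the wrist and fixed cameras, so there is no contact yet. I'll measure the gripper's own profile to check clearances before going lower.

Run:
```python
from h import *
d=np.load("w.npy"); m=bot.camera_model("wrist"); T=np.array(m['tool_from_camera'])
px=np.argwhere(d>0); k=((px-[m['cy'],m['cx']])/[m['fy'],m['fx']]); z=d[d>0]
P=np.c_[k[:,1]*z,k[:,0]*z,z]@T[:3,:3].T+T[:3,3]
g=(P[:,1]<-.025)&(px[:,0]>278)&(abs(P[:,2])<.06)
for a in range(-140,-20,8):
    s=P[g&(P[:,1]*1000>=a)&(P[:,1]*1000<a+8)]
    if len(s): print(a,len(s),"x",s[:,0].min().round(3),s[:,0].max().round(3),"z",s[:,2].min().round(3),s[:,2].max().round(3))
```

```text
-140 3672 x -0.019 0.019 z 0.015 0.021
-132 12269 x -0.059 0.057 z 0.005 0.021
-124 18241 x -0.06 0.059 z -0.001 0.018
-116 12069 x -0.058 0.057 z -0.007 0.018
-108 8685 x -0.052 0.052 z -0.008 0.018
-100 4743 x -0.046 0.095 z -0.032 0.017
-92 6938 x -0.04 0.097 z -0.033 0.014
-84 3005 x -0.033 0.106 z -0.03 0.014
-76 3230 x -0.022 0.107 z -0.033 0.024
-68 3289 x -0.014 0.107 z -0.037 0.023
-60 2923 x -0.014 0.108 z -0.04 0.02
-52 2440 x -0.014 0.108 z -0.044 0.017
-44 1912 x -0.013 0.108 z -0.047 0.014
-36 1403 x 0.105 0.108 z -0.051 0.011
-28 497 x 0.106 0.108 z -0.052 0.007
```

Measured from the real tip, the fingers stay slim (±14 mm) for 40 mm and widen to ±60 mm only 90 mm above it, so clearances are good. I expect contact at reported TCP z of about 0.062 and full press at about 0.019. Continuing down with force checks.

```bash
python3 -m jog '[[1,0,0,-0.12,0,0,0],[1,0,0,-0.24,0,0,0],[1,0,0,-0.36,0,0,0],[1,0,0,-0.48,0,0,0],[1,0,0,-0.6,0,0,0]]'
python3 -m jog '[[1,0,0,-0.05,0,0,0],[1,0,0,-0.1,0,0,0],[1,0,0,-0.15,0,0,0],[1,0,0,-0.2,0,0,0],[1,0,0,-0.25,0,0,0]]'
python3 -m jog '[[1,0,0,-0.05,0,0,0],[1,0,0,-0.1,0,0,0],[1,0,0,-0.15,0,0,0],[1,0,0,-0.2,0,0,0]]'
```

```text
time: 7.1
ee_pos: [0.484, 0.1113, 0.0659]
tcp_rot: [-90.0, 0.0, -19.0]
wrist_force: [-0.1, 0.1, 3.6]
opening: -0.0002
time: 7.6
ee_pos: [0.484, 0.1115, 0.0608]
tcp_rot: [-90.0, -0.0, -19.0]
wrist_force: [-4.9, 0.8, 7.9]
opening: -0.0002
time: 8.0
ee_pos: [0.4838, 0.1116, 0.0557]
tcp_rot: [-90.0, 0.0, -19.0]
wrist_force: [-5.3, 0.9, 7.7]
opening: 0.0001
```

Contact came at z of about 0.066, with a 7 to 8 N reaction. Pressing on.

```bash
python3 -m jog '[[1,0,0,-0.06,0,0,0],[1,0,0,-0.12,0,0,0],[1,0,0,-0.18,0,0,0],[1,0,0,-0.24,0,0,0],[1,0,0,-0.3,0,0,0]]'
python3 -m jog '[[1,0,0,-0.06,0,0,0],[1,0,0,-0.12,0,0,0],[1,0,0,-0.18,0,0,0],[1,0,0,-0.24,0,0,0],[1,0,0,-0.3,0,0,0]]'
python3 -m jog '[[1,0,0,-0.06,0,0,0],[1,0,0,-0.12,0,0,0],[1,0,0,-0.18,0,0,0],[1,0,0,-0.24,0,0,0],[1,0,0,-0.3,0,0,0]]'
python3 -m jog '[[1,0,0,-0.05,0,0,0],[1,0,0,-0.1,0,0,0],[1,0,0,-0.15,0,0,0],[1,0,0,-0.2,0,0,0]]'
```

```text
time: 8.5
ee_pos: [0.4837, 0.1116, 0.0481]
tcp_rot: [-90.0, 0.0, -19.0]
wrist_force: [-4.7, 1.8, 5.9]
opening: 0.0
time: 9.0
ee_pos: [0.4834, 0.1117, 0.0404]
tcp_rot: [-90.0, 0.1, -19.0]
wrist_force: [-4.6, 2.3, 6.1]
opening: -0.0002
time: 9.5
ee_pos: [0.4838, 0.1115, 0.0326]
tcp_rot: [-90.0, 0.0, -19.0]
wrist_force: [-4.2, 2.6, 4.2]
opening: 0.0001
time: 9.9
ee_pos: [0.4841, 0.1113, 0.0274]
tcp_rot: [-90.0, -0.0, -19.0]
wrist_force: [-2.3, 2.4, 2.5]
opening: 0.0
```

```bash
python3 -m jog '[[1,0,0,-0.04,0,0,0],[1,0,0,-0.08,0,0,0],[1,0,0,-0.12,0,0,0]]'
python3 -m jog '[[1,0,0,-0.03,0,0,0],[1,0,0,-0.06,0,0,0]]'
python3 - <<'E'
from h import *
im,d=bot.camera("top"); im2,d2=bot.camera("wrist"); print(bot.get_obs()['wrist_force'],bot.get_obs()['time'])
cv2.imwrite("pics/s5.png",np.hstack([cv2.resize(im2,(480,360)),cv2.resize(im[170:310,230:350],(309,360))])[:,:,::-1])
for r in bot.regions_of("top","lime_center")[:4]:
    W=world("top",d,np.argwhere(r['pixels'])); print(round(r['conf'],2),r['point'],np.median(W,0).round(3))
for r in bot.regions_of("top","lid_front")[:2]:
    W=world("top",d,np.argwhere(r['pixels'])); print('lid',round(r['conf'],2),np.percentile(W[:,2],[3,50,97]).round(3))
E
```

```text
time: 10.2
ee_pos: [0.4843, 0.1112, 0.0245]
tcp_rot: [-90.0, -0.0, -19.0]
wrist_force: [-0.5, 1.9, 2.4]
opening: 0.0002
time: 10.4
ee_pos: [0.4844, 0.1112, 0.0232]
tcp_rot: [-90.0, -0.1, -19.0]
wrist_force: [0.6, 1.2, 7.2]
opening: 0.0001
[0.51908679 0.47257797 4.05064065] 10.5
0.65 [234.9, 213.9] [0.662 0.367 0.037]
0.56 [251.9, 327.0] [ 0.609 -0.015  0.058]
0.53 [208.9, 221.3] [0.748 0.343 0.029]
lid 0.75 [0.193 0.323 0.347]
```

View pics/s5.png

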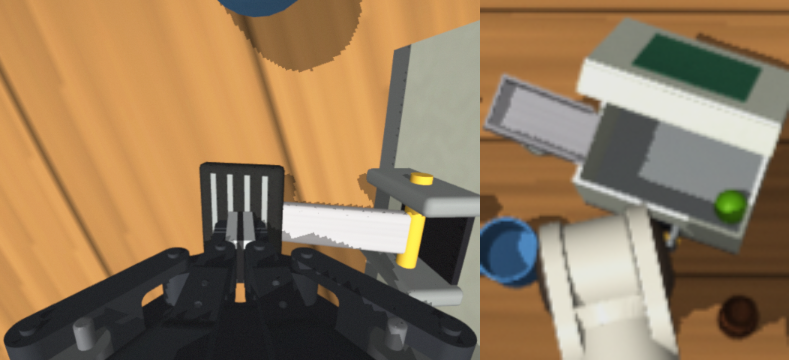

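The lid is open and the lime is in the bin: it shows at the bin's right front corner, network point at (0.609, -0.015), top z about 0.058. I'll push slightly more to confirm the pedal is on its hard stop, and hold while the lime settles.

```bash
python3 -m jog '[[1,0,0,-0.03,0,0,0],[1,0,0,-0.06,0,0,0],[1,0,0,-0.06,0,0,0]]'
python3 -m jog '[[1,0,0,-0.03,0,0,0],[1,0,0,-0.06,0,0,0],[1,0,0,-0.06,0,0,0],[1,0,0,-0.06,0,0,0]]'
```

```text
time: 10.9
ee_pos: [0.4847, 0.1112, 0.023]
tcp_rot: [-90.0, -0.1, -19.0]
wrist_force: [-2.0, 0.5, 13.4]
opening: 0.0002
time: 11.3
ee_pos: [0.4849, 0.1113, 0.0227]
tcp_rot: [-89.9, -0.2, -19.0]
wrist_force: [-6.4, -1.4, 23.8]
opening: -0.0003
```

The pedal is on the hard stop: z holds at about 0.023 while the force climbs to 24 N. Now I'll ease it up slowly.

```bash
python3 -m jog '[[1,0,0,0,0,0,0],[1,0,0,0,0,0,0],[1,0,0,0.02,0,0,0],[1,0,0,0.04,0,0,0],[1,0,0,0.06,0,0,0]]'
python3 -m jog '[[1,0,0,0.02,0,0,0],[1,0,0,0.04,0,0,0],[1,0,0,0.06,0,0,0],[1,0,0,0.08,0,0,0],[1,0,0,0.1,0,0,0]]'
python3 -m jog '[[1,0,0,0.02,0,0,0],[1,0,0,0.04,0,0,0],[1,0,0,0.06,0,0,0],[1,0,0,0.08,0,0,0],[1,0,0,0.1,0,0,0]]'
python3 -m jog '[[1,0,0,0.03,0,0,0],[1,0,0,0.06,0,0,0],[1,0,0,0.09,0,0,0],[1,0,0,0.12,0,0,0],[1,0,0,0.15,0,0,0]]'
python3 -m jog '[[1,0,0,0.03,0,0,0],[1,0,0,0.06,0,0,0],[1,0,0,0.09,0,0,0],[1,0,0,0.12,0,0,0],[1,0,0,0.15,0,0,0]]'
python3 -m jog '[[1,0,0,0.03,0,0,0],[1,0,0,0.06,0,0,0],[1,0,0,0.09,0,0,0],[1,0,0,0.12,0,0,0],[1,0,0,0.15,0,0,0]]'
```

```text
time: 11.8
ee_pos: [0.4847, 0.1113, 0.0231]
tcp_rot: [-90.0, -0.1, -19.0]
wrist_force: [-2.3, -0.4, 10.9]
opening: 0.0
time: 12.3
ee_pos: [0.4838, 0.1112, 0.0238]
tcp_rot: [-90.0, 0.0, -19.0]
wrist_force: [0.9, 1.1, 1.1]
opening: 0.0001
time: 12.8
ee_pos: [0.4837, 0.1113, 0.0264]
tcp_rot: [-90.0, 0.0, -19.0]
wrist_force: [-1.8, 0.7, 2.2]
opening: -0.0001
time: 13.3
ee_pos: [0.4839, 0.1113, 0.0304]
tcp_rot: [-90.0, 0.0, -19.0]
wrist_force: [-2.4, 1.0, 3.5]
opening: -0.0003
time: 13.8
ee_pos: [0.4839, 0.1113, 0.0341]
tcp_rot: [-90.0, 0.0, -19.0]
wrist_force: [-4.5, 0.7, 4.3]
opening: 0.0002
time: 14.3
ee_pos: [0.484, 0.1113, 0.0379]
tcp_rot: [-90.0, 0.0, -19.0]
wrist_force: [-3.9, 0.7, 3.6]
opening: -0.0004
```

```bash
python3 -m jog '[[1,0,0,0.03,0,0,0],[1,0,0,0.06,0,0,0],[1,0,0,0.09,0,0,0],[1,0,0,0.12,0,0,0],[1,0,0,0.15,0,0,0]]'
python3 -m jog '[[1,0,0,0.03,0,0,0],[1,0,0,0.06,0,0,0],[1,0,0,0.09,0,0,0],[1,0,0,0.12,0,0,0],[1,0,0,0.15,0,0,0]]'
python3 -m jog '[[1,0,0,0.03,0,0,0],[1,0,0,0.06,0,0,0],[1,0,0,0.09,0,0,0],[1,0,0,0.12,0,0,0],[1,0,0,0.15,0,0,0]]'
python3 -m jog '[[1,0,0,0.02,0,0,0],[1,0,0,0.04,0,0,0],[1,0,0,0.06,0,0,0],[1,0,0,0.08,0,0,0],[1,0,0,0.1,0,0,0]]'
python3 -m jog '[[1,0,0,0.02,0,0,0],[1,0,0,0.04,0,0,0],[1,0,0,0.06,0,0,0],[1,0,0,0.08,0,0,0],[1,0,0,0.1,0,0,0]]'
python3 -m jog '[[1,0,0,0.02,0,0,0],[1,0,0,0.04,0,0,0],[1,0,0,0.06,0,0,0],[1,0,0,0.08,0,0,0],[1,0,0,0.1,0,0,0]]'
python3 -m jog '[[1,0,0,0.02,0,0,0],[1,0,0,0.04,0,0,0],[1,0,0,0.06,0,0,0],[1,0,0,0.08,0,0,0],[1,0,0,0.1,0,0,0]]'
```

```text
time: 14.8
ee_pos: [0.4841, 0.1112, 0.0417]
tcp_rot: [-90.0, -0.0, -19.0]
wrist_force: [-4.1, 1.1, 5.9]
opening: 0.0001
time: 15.3
ee_pos: [0.4844, 0.1112, 0.0456]
tcp_rot: [-90.0, -0.1, -19.0]
wrist_force: [-2.7, 0.6, 6.0]
opening: 0.0001
time: 15.8
ee_pos: [0.4848, 0.111, 0.0495]
tcp_rot: [-90.0, -0.1, -19.1]
wrist_force: [-0.4, -0.6, 5.4]
opening: 0.0
time: 16.3
ee_pos: [0.4852, 0.111, 0.0522]
tcp_rot: [-90.0, -0.2, -19.1]
wrist_force: [-0.0, -1.4, 5.5]
opening: -0.0002
time: 16.8
ee_pos: [0.4856, 0.1108, 0.0548]
tcp_rot: [-90.0, -0.2, -19.1]
wrist_force: [1.3, -2.0, 4.8]
opening: 0.0001
time: 17.3
ee_pos: [0.486, 0.1107, 0.0575]
tcp_rot: [-90.0, -0.3, -19.1]
wrist_force: [4.0, -3.8, 4.6]
opening: -0.0001
time: 17.8
ee_pos: [0.4863, 0.1107, 0.06]
tcp_rot: [-90.0, -0.3, -19.1]
wrist_force: [4.9, -3.4, 5.0]
opening: -0.0005
```

```bash
python3 -m jog '[[1,0,0,0.02,0,0,0],[1,0,0,0.04,0,0,0],[1,0,0,0.06,0,0,0],[1,0,0,0.08,0,0,0],[1,0,0,0.1,0,0,0]]'
python3 -m jog '[[1,0,0,0.02,0,0,0],[1,0,0,0.04,0,0,0],[1,0,0,0.06,0,0,0],[1,0,0,0.08,0,0,0],[1,0,0,0.1,0,0,0]]'
python3 -m jog '[[1,0,0,0.02,0,0,0],[1,0,0,0.04,0,0,0],[1,0,0,0.06,0,0,0],[1,0,0,0.08,0,0,0],[1,0,0,0.1,0,0,0]]'
python3 -m jog '[[1,0,0,0.02,0,0,0],[1,0,0,0.04,0,0,0],[1,0,0,0.06,0,0,0],[1,0,0,0.08,0,0,0],[1,0,0,0.1,0,0,0]]'
```

```text
time: 18.3
ee_pos: [0.4864, 0.1108, 0.0626]
tcp_rot: [-90.0, -0.3, -19.1]
wrist_force: [3.2, -1.7, 5.4]
opening: 0.0001
time: 18.8
ee_pos: [0.4865, 0.1108, 0.0651]
tcp_rot: [-89.9, -0.3, -19.1]
wrist_force: [5.3, -2.2, 5.1]
opening: -0.0002
time: 19.3
ee_pos: [0.4835, 0.1113, 0.0661]
tcp_rot: [-90.0, 0.1, -19.0]
wrist_force: [0.6, -0.3, 0.0]
opening: 0.0004
time: 19.8
ee_pos: [0.4839, 0.1113, 0.069]
tcp_rot: [-90.0, 0.0, -19.0]
wrist_force: [-0.6, -1.0, -0.8]
opening: -0.0001
```

Contact was lost at z of about 0.066, the same height as first touch, so the lid is shut. Now I'll retreat up and away, then check.

```bash
python3 -m jog '[[1,0,0,0.5,0,0,0],[1,0,0,1.5,0,0,0],[1,0,0,2.5,0,0,0],[1,0,0,3.5,0,0,0],[1,0,0,4.5,0,0,0]]'
python3 -m jog '[[1,0,0,1,0,0,0],[1,-0.5,-0.8,2,0,0,0],[1,-1.5,-1.9,2.3,0,0,0],[1,-2.5,-3.2,2.3,0,0,0],[1,-3.5,-4.5,2.3,0,0,0]]'
python3 -m jog '[[1,-0.6,-1.5,0,0,0,0],[1,-1.2,-3,0,0,0,0],[1,-1.8,-4.5,0,0,0,0],[1,-2.4,-6,0,0,0,0],[1,-2.4,-6,0,0,0,0]]'
python3 - <<'E'
from h import *
im,d=bot.camera("top"); ims,ds=bot.camera("side")
cv2.imwrite("pics/s6.png",np.hstack([cv2.resize(im[150:350,120:380],(400,308)),cv2.resize(ims[150:350,100:360],(400,308))])[:,:,::-1])
for n,l,D in (("top","lid_front",d),("side","pad",ds),("side","lime_center",ds),("side","mug",ds),("side","tumbler",ds),("top","mill",d)):
  for r in bot.regions_of(n,l)[:2]:
    W=world(n,D,np.argwhere(r['pixels'])); print(n,l,round(r['conf'],2),np.median(W,0).round(3),np.percentile(W[:,2],[3,97]).round(3))
o=bot.get_obs(); print(o['time'],o['ee_pos'],o['wrist_force'])
E
```

```text
time: 20.3
ee_pos: [0.484, 0.1113, 0.1836]
tcp_rot: [-90.0, -0.0, -19.0]
wrist_force: [0.5, 0.2, 0.6]
opening: -0.0
time: 20.8
ee_pos: [0.3956, -0.002, 0.2403]
tcp_rot: [-90.0, -0.1, -19.0]
wrist_force: [0.9, 0.1, 0.0]
opening: -0.0002
time: 21.3
ee_pos: [0.3348, -0.1545, 0.2401]
tcp_rot: [-90.1, -0.1, -19.4]
wrist_force: [-0.0, 0.4, 0.4]
opening: -0.0002
top lid_front 0.88 [0.661 0.051 0.208] [0.198 0.214]
side pad 0.62 [0.49  0.104 0.097] [0.076 0.105]
side lime_center 0.51 [0.743 0.343 0.027] [0.014 0.036]
side lime_center 0.32 [0.643 0.053 0.209] [0.176 0.213]
side mug 0.82 [0.529 0.269 0.056] [0.003 0.096]
side tumbler 0.72 [0.688 0.237 0.065] [0.01  0.101]
side tumbler 0.23 [0.643 0.053 0.209] [0.176 0.213]
top mill 0.71 [ 0.464 -0.02   0.136] [0.027 0.154]
21.7 [ 0.33687781 -0.15041309  0.23911974] [ 0.93256549 -0.06368892  0.30149417]
```

View pics/s6.png

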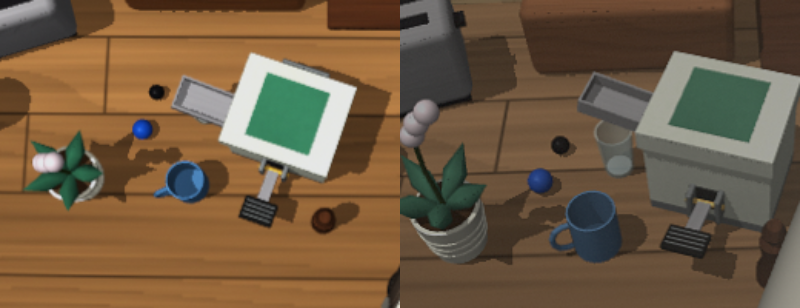

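The pictures show the lid shut (left view, centre about (288, 112)), the chute empty, the pad back up at about (258, 210), and the mug, tumbler and mill where they were. The hand is clear.

Run:
```python
from workcell import bot
print(bot.job_done(), bot.get_obs()['time'])
```

```text
the job is handed in; nothing more can be done
the job is handed in; nothing more can be done
```

I pressed the pedal to its hard stop with the fingers shut, and the lid opened and the lime rolled into the bin. I then let the pedal up over about 7 s, took the hand away, and handed the job in at about 22 s.

- **Fully pressed:** the height stopped changing while the force rose to 24 N, which is the hard stop.
- **Lime in the bin:** I saw it in the bin before I released the pedal. Its top was about 58 mm up, so its centre was roughly 40 mm, near the expected 42 mm. After closing, the chute was empty.
- **Lid shut gently:** the hand kept 2 to 6 N on the pad until about z 0.066 on the reported TCP, the height of first contact. The exception was about 1 N as the pedal left the stop. The lid top reads 208 mm and the pad 97 mm, as at the start.
- **Other objects:** the mug, tumbler and mill measured where they were to within a few mm. I did not measure the orchid, jar or bowl again, but the arm never went near them.

**Checks that disagreed:**
- **Fingertips:** the shut fingertips are about 35 mm short of the reported TCP. I saw this in the wrist depth after getting no contact where expected, so I went by force and the camera instead.
- **Sideways force:** friction built up 5 to 6 N sideways during the release. The hand shifted about 3 mm back when contact ended, between the last two readings, so I did not see the very last moment of the lid closing.

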